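Put returned spare parts back into stock

TASK

Put the returned spare parts back where their kind is kept: stand the orange oil filter on the floor of the carton that holds the oil filters, lay the bearing flat on the floor of the carton that holds the bearings, and put both brass reducers into the white tub that holds the brass reducers. Once the reducers are in, snap the green lid fully home on the tub, so that both clips catch over its edge.

Things in the scene. Friction and masses are not known exactly. Their poses are not given: they have to be found in the camera images.
- filter: Loose spin-on oil filter: orange can with a white band, 62 mm diameter, 70 mm high, about 250 g, standing upright on the bench, domed end up. Origin: centre of underside, z up. In any of five spots near the robot.
- bearing: Loose steel ball bearing with black shields, 52 mm outside diameter, 25 mm bore, 15 mm thick, about 130 g, lying flat on the bench. Origin: centre of underside, z up. In any of five spots near the robot.
- fitting_a: Loose brass hex reducer standing on the bench: hexagon 24 mm across flats (a pair of flats faces its +y and -y, others every 60 deg), 20 mm high, 17 mm threaded stub on top, 34 mm high in all, 70 g. Origin: centre of underside, z up. Both reducers are alike. In any of five spots near the robot.
- fitting_b: Loose brass hex reducer standing on the bench: hexagon 24 mm across flats (a pair of flats faces its +y and -y, others every 60 deg), 20 mm high, 17 mm threaded stub on top, 34 mm high in all, 70 g. Origin: centre of underside, z up. Both reducers are alike. In any of five spots near the robot.
- lid: Loose green lid, 60 g, right way up. Plate 110 (x) x 90 (y) mm, from 5 to 9 mm above the origin; under it a round sealing bead, 99 x 79 mm, fits the tub's mouth with 2.5 mm play a side. On top a grip rib 60 mm long (x), 14 thick (y), top 37 mm above the origin: grip it across y, fingertips just over the plate. Origin: centre, at the bead's underside; z up. In any of five spots near the robot.
- filter_carton: Stock carton, open on top, fixed, 168 (x) x 158 (y) x 65 mm high, walls and floor 4 mm, label card on its front (-x, robot side), brown. Two orange filters (fixed, tops 74 mm over the bench) stand in its far half; its floor from x = -80 to +17 mm is clear. Origin: centre of underside, z up. In one of three places side by side.
- bearing_carton: Stock carton, open on top, fixed, 168 (x) x 158 (y) x 65 mm high, walls and floor 4 mm, label card on its front (-x, robot side), white with a blue band. Two stacks of bearings (fixed, tops 49 mm over the bench) lie in its far half; its floor from x = -80 to +24 mm is clear. Origin: centre of underside, z up. In one of three places side by side.
- tub: White tub, fixed, 110 (x) x 90 (y) x 56 mm, wall and floor 3. Reducers in it at x 37, y +-19; floor clear from x -52 to 22 (room at x 2 and -32, y 0, gripped across y). Green sprung clips, 34 mm wide, 84 high, at +y and -y overhang the lid's edge 4 mm; 8 to 15 N presses it past. Home: lid origin 51 mm over tub's, x axes parallel; unsnapped it sits about 13 higher. Origin: underside centre.
Things that resemble listed ones, but are neither listed nor needed, are in the scene too. What is shaped like the fitting_a but pink or red is not meant. What is meant by the filter is not grey, and is the smaller of those in its own colour.

How it is judged:
By the outcome, as a careful person would: the job done as asked, in the order asked, and still so for the second after the job is handed in, with the robot touching nothing.
It also fails if it takes over 123 s, if anything falls off the work surface, if the arm or the gripper's body presses on something with over 40 N, if the wrist force passes 120 N, or if a joint passes its speed limit or range.

ROBOT

A 6-joint arm with a two-finger parallel gripper is mounted at the origin on the work surface. World frame = base frame: x ahead of the robot, y to its left, z up, the work surface at z = 0. Lengths are in m, angles in rad, forces in N, time in s.
With the tool pointing down it reaches from about 0.35 to 0.875 m from the base axis. Payload 4.2 kg.
Tool frame: the origin (TCP) lies between the finger pads; the fingertips stand ctrl.tip_reach ahead of it and the grasp point (between the pads) is the TCP (ctrl.tip_reach is the distance from the TCP to the fingertips, in m); z points along the fingers, y is the line along which they close (so a half turn about z gives the same grasp; the last joint's range is limited). The gripper opens to 87 mm and grips with 3 to 60 N. Pads are 19 mm wide; open, the fingers measure 117 mm over their backs; the gripper's body (75 mm by 190 mm) begins 51 mm behind the grasp point.
Start: joints at [-0.888, 0.385, 0.008, 0, -1.194, -0.259], TCP at [0.257, -0.57, 0.242] pointing down, gripper open.
Joint ranges: [-3.14, 3.14], [-1.21, 2.06], [-1.07, 1.41], [-3.16, 2.05], [-2.99, -0.16], [-3.1, 3.1]. Speed limits (rad/s): [2.79, 2.79, 3.14, 3.14, 3.14, 3.14].

INTERFACE

Orientations are given as a unit quaternion [x, y, z, w].
In Python, from cell import telemetry, optics, ctrl gives the robot as it stands. The module is installed in compiled form; this text tells all that it offers.
- The arm moves only by the shell command python3 -m jog 'ROWS' [OPENING]. ROWS is JSON, a list of rows, each a list of 4 numbers: the shift along the world's x, y, z each as a share of 0.02 m, from -1 to 1, then the turn about the world's z as a share of 0.08 rad, from -1 to 1. In form: [[x, y, z, yaw], ...]. A call has 1 to 20 rows; each row shifts and turns the commanded pose from where the row before left it; what a row does not reach is not made up. A row lasts 1/8 s, in which the tool goes at most 62.5 mm and 10.7 degrees, less where a joint would pass 70% of its speed; a pose out of reach is approached as far as the arm can. A call with a number of a shift or a turn outside -1 to 1 is refused whole. A call with a gripper value outside its range is refused whole. OPENING is the closure, from -1 (fully open) to 1 (shut), set as the call begins (- or left out, the last holds). The fingers move at their own pace and stop on an object; the grip force is fixed at half the most. Time passes only in rows, so rows that do not move let the fingers close. It gives the time, the measured TCP pose, the force, the opening and the grip force at its end, in the units of the state.
- telemetry.read_state(): the state, without advancing time (a new reading comes with each control period).
- optics.get_image(name): name is "scene" or "top"; returns a dict with "pixels" (400x640x3 uint8, red, green, blue), "fov_y" (degrees; the focal length in pixels is half the picture's height over the tangent of half this angle, whatever the lens; pixels are square), "cx", "cy" (the principal point, pixels), "R" (3x3) and "t" (3): a world point X has camera coordinates R X + t. Camera axes: x right, y down, z forward; pixel columns grow to the right and rows downward; lengths in m; the calibration is good to about 2 mm. A picture is of the moment at which its call begins. There is no depth.
- ctrl.close_job(): hands the job in; it is judged then, once.
The state is a dict: "clock": time; "joint_positions": joint angles; "qvel": joint speeds; "joint_torque": joint torques, N m; "tcp_pos": TCP position; "eef_rot": TCP orientation; "wrist_force": force on the tool from outside, world axes, zero at the start; "torque": the same for the moment, N m; "gripper_width": opening from 0.0 (shut) to 1.0 (fully open); "grip_force": force on a finger pad.
Only numpy, scipy, OpenCV 4.12 (cv2) and the standard library are available. Lean on these libraries where they do the work, as an engineer would, in place of code of your own. Each camera call takes 0.05 s, during which the arm holds its last target. There are 200 camera calls.

## Working session

There is one attempt and no reset: what is moved stays moved. The work goes in short steps, Python scripts to look and compute and a shell command to move; the robot and the scene stay as the last step left them, time stands still between calls to the robot, and variables do not carry over. Pictures are saved under pics/ and viewed, at most 14 in all, crops included, and the job is handed in when it is done.

```bash
mkdir -p pics; python3 - <<'E'
from cell import telemetry, optics, ctrl
import cv2, numpy as np
print(ctrl.tip_reach, telemetry.read_state())
for n in ("scene","top"):
    d=optics.get_image(n); cv2.imwrite(f"pics/{n}0.png",d["pixels"][:,:,::-1])
    np.savez(f"{n}0.npz",**d)
    R=np.array(d["R"]); print(n,d["fov_y"],d["cx"],d["cy"],R.round(3).tolist(),d["t"],-R.T@d["t"])
E
```

```text
0.019 {'clock': 0.0, 'joint_positions': array([-8.88422652e-01,  3.85574632e-01,  6.62549657e-03, -5.12750730e-04,
       -1.19395105e+00, -2.58621158e-01]), 'qvel': array([ 0.00142171,  0.00130827,  0.001662  , -0.00111344, -0.00271504,
        0.00179337]), 'joint_torque': array([ 4.30660875e-04, -3.90665388e+01,  1.87404263e+01,  4.21981260e+00,
        1.08839056e-02, -2.16394192e-04]), 'tcp_pos': array([ 0.25680088, -0.56920298,  0.24044645]), 'eef_rot': array([-2.10201968e-01,  9.77657388e-01,  1.04565380e-03, -2.64477072e-04]), 'wrist_force': array([ 0.49300311,  0.20177849, -0.51688467]), 'torque': array([ 0.01577835,  0.03842469, -0.04955325]), 'grip_force': 0.0, 'gripper_width': 0.999938694988833}
scene 42.360751791040435 319.8111864549493 199.65077329155062 [[-0.117, 0.993, 0.008], [0.817, 0.1, -0.568], [-0.565, -0.06, -0.823]] [ 0.05043335 -0.32982281  1.49676923] [1.12043452 0.07255062 1.0445131 ]
top 54.95536059082953 325.79696588301283 197.5242924443125 [[-0.012, -1.0, -0.026], [-0.982, 0.016, -0.187], [0.187, 0.023, -0.982]] [0.01508264 0.45135756 0.79221262] [ 0.29544043 -0.01071459  0.86264252]
```

View pics/scene0.png

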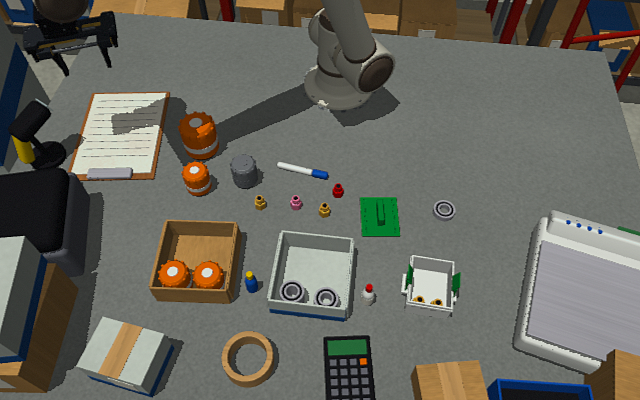

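View pics/top0.png

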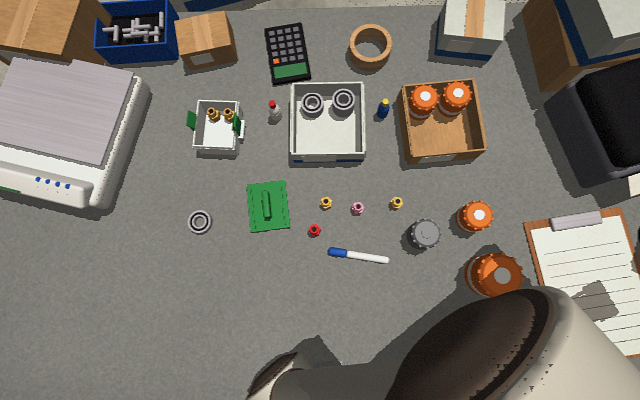

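The scene view shows the small orange filter at (197,178), with the larger decoy at (199,135). The brass reducers are at (260,202) and (324,209), the lid at (380,217), the bearing at (444,210) and the tub at (432,285). In the top view these are at (477,216), (397,203), (326,203), (268,206), (200,222) and (217,127). The brown carton is at (444,120) and the white one at (328,122).

```bash
cat > h.py <<'E'
import cv2, numpy as np
def load(n): return dict(np.load(n))
def snap(n):
    from cell import optics
    return optics.get_image(n)
def f_(d): return 200/np.tan(np.radians(float(d["fov_y"]))/2)
def cast(d,u,v,z):
    R=np.array(d["R"]);t=np.array(d["t"]);c=-R.T@t;f=f_(d)
    r=R.T@np.array([(u-float(d["cx"]))/f,(v-float(d["cy"]))/f,1.0]); return c+r*(z-c[2])/r[2]
def proj(d,X):
    p=np.array(d["R"])@np.array(X)+np.array(d["t"]); return f_(d)*p[:2]/p[2]+[float(d["cx"]),float(d["cy"])]
def hsv(d): return cv2.cvtColor(np.ascontiguousarray(d["pixels"]),cv2.COLOR_RGB2HSV)
def blobs(m,amin=20):
    n,l,s,c=cv2.connectedComponentsWithStats(m.astype(np.uint8))
    return [(c[i].round(1).tolist(),s[i].tolist(),l==i) for i in range(1,n) if s[i][4]>=amin]
def crop(d,x,y,w,h,k): return cv2.resize(np.ascontiguousarray(d["pixels"][y:y+h,x:x+w,::-1]),None,fx=k,fy=k,interpolation=cv2.INTER_CUBIC)
E
python3 - <<'E'
from h import *
for n in("top","scene"):
    d=load(n+"0.npz");H=hsv(d);h,s,v=[H[:,:,i].astype(int) for i in range(3)]
    print(n)
    for nm,m in(("brass",(h>14)&(h<28)&(s>130)&(v>70)),("green",(h>50)&(h<75)&(s>130)),("orange",(h>5)&(h<14)&(s>200)&(v>120))):
        for c,st,l in blobs(m,25):
            if 50<c[1]<330 and 100<c[0]<520:
                cn=cv2.findContours(l.astype(np.uint8),0,1)[0][0]
                print(nm,c,st,[round(float(x),1) for x in np.ravel(cv2.minAreaRect(cn)[1:][0]).tolist()+[cv2.minAreaRect(cn)[2]]],cast(d,*c,0.02).round(3))
d=load("top0.npz")
a=crop(d,180,85,330,165,2.4)
cv2.imwrite("pics/c1.png",a)
d=load("scene0.npz")
cv2.imwrite("pics/c2.png",crop(d,140,150,330,180,2.4))
E
```

```text
top
brass [384.8, 102.1] [382, 98, 7, 9, 44] [6.0, 7.9, 18.4] [ 0.68  -0.131  0.02 ]
brass [213.7, 114.4] [207, 108, 13, 14, 111] [14.1, 9.9, 45.0] [0.659 0.27  0.02 ]
brass [228.6, 114.5] [224, 108, 11, 14, 89] [10.4, 11.8, 20.6] [0.658 0.235 0.02 ]
brass [325.8, 203.0] [321, 197, 11, 12, 84] [11.0, 10.0, 90.0] [0.443 0.009 0.02 ]
brass [395.6, 202.8] [391, 197, 11, 12, 86] [11.0, 10.0, 90.0] [ 0.441 -0.145  0.02 ]
green [191.1, 119.8] [187, 111, 9, 20, 131] [19.0, 8.0, 90.0] [0.646 0.323 0.02 ]
green [236.3, 123.9] [233, 113, 8, 23, 112] [7.0, 22.0, 0.0] [0.634 0.216 0.02 ]
green [267.8, 205.9] [247, 180, 43, 52, 1829] [47.3, 39.4, 82.9] [0.439 0.139 0.02 ]
orange [455.6, 99.6] [444, 90, 27, 18, 84] [26.2, 15.8, 5.0] [ 0.682 -0.295  0.02 ]
orange [426.7, 104.2] [413, 94, 26, 16, 68] [10.8, 25.9, 70.0] [ 0.673 -0.228  0.02 ]
orange [473.5, 210.5] [464, 201, 29, 23, 82] [18.8, 28.2, 72.3] [ 0.422 -0.315  0.02 ]
orange [478.6, 226.2] [471, 223, 17, 7, 33] [16.0, 5.3, 3.6] [ 0.387 -0.323  0.02 ]
orange [484.0, 267.5] [479, 256, 15, 25, 87] [8.8, 25.5, 25.2] [ 0.298 -0.327  0.02 ]
orang
[... 485 characters left out ...]
5] [0.647 0.237 0.02 ]
brass [436.2, 301.8] [431, 299, 11, 7, 37] [10.4, 5.8, 9.5] [0.65  0.274 0.02 ]
green [379.2, 216.2] [360, 197, 40, 39, 1454] [38.0, 39.0, 90.0] [0.448 0.143 0.02 ]
green [409.0, 276.0] [405, 264, 8, 26, 98] [5.3, 25.3, 7.1] [0.596 0.216 0.02 ]
green [455.7, 282.1] [452, 272, 9, 23, 127] [7.4, 22.4, 5.2] [0.598 0.317 0.02 ]
orange [204.2, 129.5] [196, 122, 18, 17, 145] [10.5, 19.7, 56.3] [ 0.231 -0.333  0.02 ]
orange [194.4, 172.1] [182, 161, 26, 25, 315] [20.4, 24.9, 59.0] [ 0.373 -0.322  0.02 ]
orange [172.4, 273.1] [158, 259, 30, 28, 440] [25.4, 30.1, 50.2] [ 0.651 -0.3    0.02 ]
orange [207.0, 274.7] [192, 260, 31, 28, 449] [25.5, 29.5, 51.3] [ 0.646 -0.224  0.02 ]
```

View pics/c1.png

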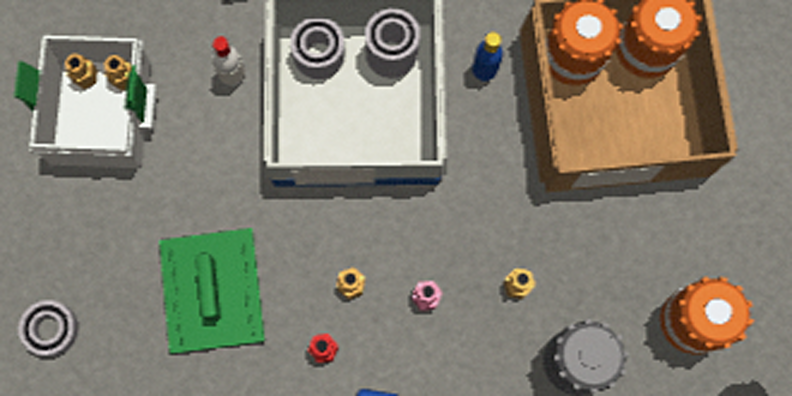

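View pics/c2.png

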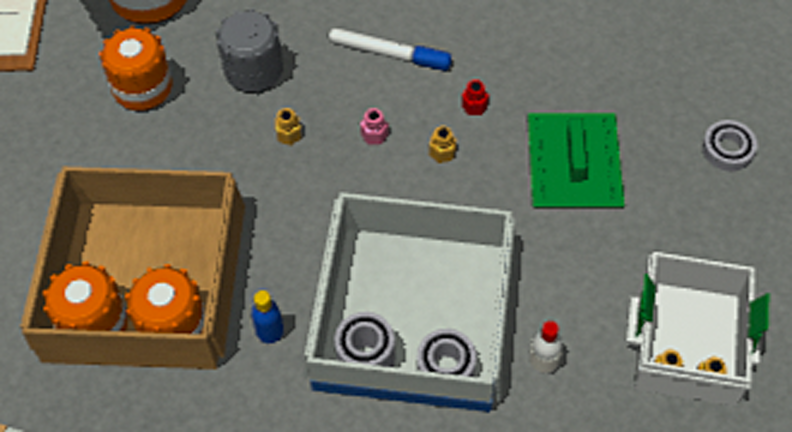

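```bash
python3 - <<'E'
from h import *
T=load("top0.npz");S=load("scene0.npz")
def tp(l,z):
    for x,y in l: print("  top",cast(T,180+x/2.4,85+y/2.4,z).round(4)[:2])
def sp(l,z):
    for x,y in l: print("  scn",cast(S,140+x/2.4,150+y/2.4,z).round(4)[:2])
print("fit0");tp([(351.5,282)],.034);sp([(443,130)],.034)
print("fit-");tp([(520.5,281)],.034);sp([(289,111)],.034)
print("filt");tp([(718,312)],.07);sp([(131,47)],.07)
print("bear");tp([(47,327)],.015);sp([(730,143)],.015)
print("tubrim");tp([(42,38),(140,40),(135,155),(30,152)],.056);sp([(650,253),(753,268),(745,390),(640,373)],.056)
print("white");tp([(262,163),(443,165)],.065);sp([(340,195),(512,212),(494,392),(308,372)],.065)
print("brown");tp([(545,172),(735,152)],.065);sp([(63,170),(237,177),(213,342),(25,328)],.065)
for n,d,z in(("top",T,.009),("scn",S,.009)):
    H=hsv(d);h,s,v=[H[:,:,i].astype(int) for i in range(3)]
    l=max(blobs((h>50)&(h<75)&(s>130)),key=lambda b:b[1][4])[2].astype(np.uint8)
    cn=cv2.findContours(l,0,1)[0][0]
    hull=cv2.convexHull(cn)[:,0].astype(float)+0.5*0
    P=np.array([cast(d,*p,z)[:2] for p in hull],np.float32)*1000
    r=cv2.minAreaRect(P);print("lid",n,r)
# dark rib (scene) and rims: bearing mask circle
E
```

```text
fit0
  top [0.4421 0.0077]
  scn [0.4389 0.0119]
fit-
  top [ 0.4405 -0.1458]
  scn [ 0.4349 -0.1427]
filt
  top [ 0.4045 -0.3073]
  scn [ 0.402  -0.3047]
bear
  top [0.4074 0.2925]
  scn [0.4067 0.297 ]
tubrim
  top [0.6766 0.2964]
  top [0.6724 0.2033]
  top [0.5597 0.2044]
  top [0.5645 0.3018]
  scn [0.5643 0.2138]
  scn [0.5684 0.3059]
  scn [0.686  0.2958]
  scn [0.6813 0.2073]
white
  top [0.5469 0.0864]
  top [ 0.5418 -0.0764]
  scn [ 0.5432 -0.0724]
  scn [0.542  0.0864]
  scn [0.7169 0.0854]
  scn [ 0.718  -0.0716]
brown
  top [ 0.5335 -0.167 ]
  top [ 0.5488 -0.3365]
  scn [ 0.5477 -0.3327]
  scn [ 0.5355 -0.1704]
  scn [ 0.7008 -0.1568]
  scn [ 0.7074 -0.3195]
lid top ((441.7706298828125, 140.99066162109375), (108.5226058959961, 87.66193389892578), 6.630062580108643)
lid scn ((438.7098693847656, 143.18890380859375), (107.97979736328125, 89.53975677490234), 6.946605205535889)
```

```bash
python3 -m jog '[[0.5,0.95,-0.2,-0.38],[0.5,0.95,-0.2,-0.38],[0.5,0.95,-0.2,-0.38],[0.5,0.95,-0.2,-0.38],[0.5,0.95,-0.2,-0.38],[0.5,0.95,-0.2,-0.38],[0.5,0.95,-0.2,-0.38],[0.5,0.95,-0.2,-0.38],[0.5,0.95,-0.2,-0.38],[0.5,0.95,-0.2,-0.38],[0.5,0.95,-0.2,-0.38],[0.5,0.95,-0.2,-0.38],[0.55,0.9,-0.2,-0.38],[0.7,0.9,-0.2,-0.38],[0,0,0,0],[0,0,0,0]]' -1
cat > st.py <<'E'
from cell import telemetry
import numpy as np
s=telemetry.read_state();q=s["eef_rot"]
y=np.arctan2(2*q[1]**2-1,2*q[0]*q[1])-np.pi/2
print("t",round(s["clock"],2),"tcp",s["tcp_pos"].round(4),"yaw",round(float(y),4),"F",s["wrist_force"].round(1),"w",round(s["gripper_width"]*87,1),"g",round(s["grip_force"],1))
E
python3 st.py; python3 - <<'E'
from h import *
T=load("top0.npz");S=load("scene0.npz")
def tri(a,b):
    for z in np.arange(.0,.14,.02):
        p=cast(T,*a,z)[:2];q=cast(S,*b,z)[:2];print(round(z,2),p.round(3),q.round(3))
tri((426.3,232),(244.2,160.4)); tri((502,275),(204,129))
E
```

```text
clock: 2.1
tcp_pos: [0.4018, -0.3058, 0.1855]
eef_rot: [0.001, 1.0, 0.0, -0.0]
wrist_force: [-0.2, 0.2, -0.2]
gripper_width: 1.0
grip_force: 0.0
t 2.1 tcp [ 0.4018 -0.3058  0.1855] yaw -0.0014 F [-0.2  0.2 -0.2] w 87.0 g 0.0
0.0 [ 0.378 -0.214] [ 0.305 -0.212]
0.02 [ 0.376 -0.209] [ 0.321 -0.207]
0.04 [ 0.374 -0.204] [ 0.337 -0.201]
0.06 [ 0.372 -0.199] [ 0.352 -0.196]
0.08 [ 0.37  -0.195] [ 0.368 -0.19 ]
0.1 [ 0.368 -0.19 ] [ 0.383 -0.185]
0.12 [ 0.366 -0.185] [ 0.399 -0.179]
0.14 [ 0.364 -0.181] [ 0.415 -0.174]
0.0 [ 0.282 -0.371] [ 0.212 -0.342]
0.02 [ 0.282 -0.363] [ 0.229 -0.334]
0.04 [ 0.283 -0.355] [ 0.246 -0.326]
0.06 [ 0.283 -0.346] [ 0.264 -0.318]
0.08 [ 0.283 -0.338] [ 0.281 -0.31 ]
0.1 [ 0.283 -0.33 ] [ 0.299 -0.302]
0.12 [ 0.284 -0.321] [ 0.316 -0.294]
0.14 [ 0.284 -0.313] [ 0.333 -0.286]
```

```bash
python3 -m jog '[[0.05,0,-0.8,0],[0,0,-0.8,0],[0,0,-0.8,0],[0,0,-0.8,0],[0,0,-0.8,0],[0,0,-0.8,0],[0,0,-0.8,0],[0,0,-0.8,0],[0,0,-0.78,0],[0,0,0,0]]'; python3 -m jog '[[0,0,0,0],[0,0,0,0],[0,0,0,0],[0,0,0,0],[0,0,0,0],[0,0,0,0]]' 1; python3 st.py
```

```text
clock: 3.35
tcp_pos: [0.4019, -0.306, 0.0411]
eef_rot: [0.001, 1.0, 0.0, -0.001]
wrist_force: [0.1, -0.8, 0.1]
gripper_width: 1.001
grip_force: 0.0
clock: 4.1
tcp_pos: [0.4035, -0.3059, 0.0425]
eef_rot: [0.001, 1.0, -0.0, 0.0]
wrist_force: [-0.8, -0.8, 5.8]
gripper_width: 0.707
grip_force: 30.0
t 4.1 tcp [ 0.4035 -0.3059  0.0425] yaw -0.0014 F [-0.8 -0.8  5.8] w 61.5 g 30.0
```

```bash
python3 -m jog '[[0,0,0.5,0],[0,0,1,0],[0,0,1,0],[0,0,1,0],[0,0,1,0],[0,0,1,0],[0.5,0.2,0.5,0],[0.9,0.27,0,0.1],[0.9,0.27,0,0.1],[0.9,0.27,0,0.1],[0.9,0.27,0,0.1],[0.9,0.27,0,0.1],[0.9,0.27,0,0.1],[0.9,0.27,0,0.1],[0.9,0.27,0,0.1],[0.9,0.27,0,0.1],[0.85,0.27,0,0.1],[0,0,0,0],[0,0,0,0]]'; python3 st.py; python3 - <<'E'
from h import *
a=snap("scene");b=snap("top")
cv2.imwrite("pics/f1.png",np.hstack([crop(a,130,130,130,190,3),crop(b,380,60,130,190,3)]))
E
```

```text
clock: 6.48
tcp_pos: [0.5916, -0.2476, 0.1617]
eef_rot: [-0.039, 0.999, 0.0, -0.0]
wrist_force: [-1.2, -0.0, -1.6]
gripper_width: 0.702
grip_force: 30.0
t 6.47 tcp [ 0.5916 -0.2476  0.1617] yaw 0.0781 F [-1.2 -0.  -1.6] w 61.1 g 30.0
```

View pics/f1.png

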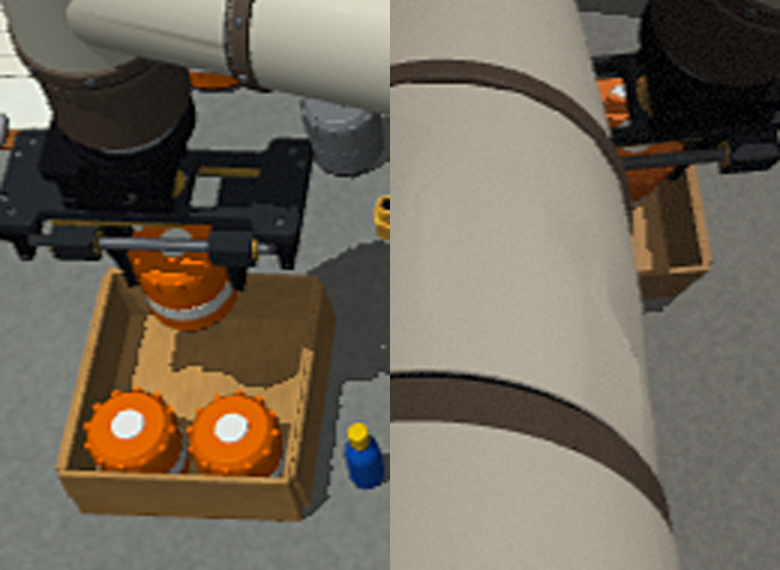

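The filter hangs over the empty half of the brown carton (left panel, around (190,280)), well centred, so I lower it.

```bash
python3 -m jog '[[0,0,-0.9,0],[0,0,-0.9,0],[0,0,-0.9,0],[0,0,-0.9,0],[0,0,-0.9,0],[0,0,-0.5,0],[0,0,-0.3,0],[0,0,-0.2,0],[0,0,0,0]]'; python3 st.py
```

```text
clock: 7.7
tcp_pos: [0.5921, -0.2477, 0.052]
eef_rot: [-0.039, 0.999, -0.0, 0.0]
wrist_force: [-0.8, -0.8, -1.9]
gripper_width: 0.704
grip_force: 30.0
t 7.7 tcp [ 0.5921 -0.2477  0.052 ] yaw 0.0782 F [-0.8 -0.8 -1.9] w 61.3 g 30.0
```

```bash
python3 -m jog '[[0,0,-0.1,0],[0,0,-0.1,0],[0,0,-0.1,0],[0,0,0,0]]'; python3 st.py
```

```text
clock: 8.2
tcp_pos: [0.5921, -0.2477, 0.0466]
eef_rot: [-0.039, 0.999, -0.0, 0.0]
wrist_force: [-1.1, -0.6, 1.7]
gripper_width: 0.707
grip_force: 30.0
t 8.2 tcp [ 0.5921 -0.2477  0.0466] yaw 0.0785 F [-1.1 -0.6  1.7] w 61.5 g 30.0
```

```bash
python3 -m jog '[[0,0,0,0],[0,0,0,0],[0,0,0,0],[0,0,0,0],[0,0,0.5,0],[0,0,1,0],[0,0,1,0],[0,0,1,0],[0,0,1,0],[0,0,1,0],[0,0,0.8,0]]' -1
python3 -m jog '[[-0.33,1,0,-0.05],[-0.33,1,0,-0.05],[-0.33,1,0,-0.05],[-0.33,1,0,-0.05],[-0.33,1,0,-0.05],[-0.33,1,0,-0.05],[-0.33,1,0,-0.05],[-0.33,1,0,-0.05],[-0.33,1,0,-0.05],[-0.33,1,0,-0.05],[-0.33,1,0,-0.05],[-0.33,1,0,-0.05],[-0.33,1,0,-0.05],[-0.33,1,0,-0.05],[-0.33,1,0,-0.05],[-0.33,1,0,-0.05],[-0.33,1,0,-0.05],[-0.33,1,0,-0.05],[-0.33,1,0,-0.05],[-0.33,1,0,-0.05]]'
python3 -m jog '[[-0.4,1,-0.3,0],[-0.4,1,-0.3,0],[-0.4,1,-0.3,0],[-0.4,1,-0.3,0],[-0.4,1,-0.3,0],[-0.4,1,-0.3,0],[-0.25,1,-0.3,0],[0,0.1,0,0],[0,0,0,0]]'; python3 st.py
python3 - <<'E'
from h import *
a=snap("scene");b=snap("top")
H=np.vstack
cv2.imwrite("pics/b1.png",np.hstack([crop(a,150,130,100,190,3),crop(a,380,130,100,190,3),crop(b,150,150,66,190,3)]))
E
```

```text
clock: 9.57
tcp_pos: [0.5923, -0.2478, 0.1737]
eef_rot: [-0.039, 0.999, -0.0, 0.001]
wrist_force: [-0.3, -1.0, -0.1]
gripper_width: 1.001
grip_force: 0.0
clock: 12.08
tcp_pos: [0.4586, 0.1533, 0.1716]
eef_rot: [0.0, 1.0, -0.0, -0.0]
wrist_force: [-0.2, -0.1, 0.7]
gripper_width: 1.001
grip_force: 0.0
clock: 13.2
tcp_pos: [0.4068, 0.2944, 0.1298]
eef_rot: [0.001, 1.0, -0.0, -0.0]
wrist_force: [-0.8, 0.5, 0.0]
gripper_width: 1.001
grip_force: 0.0
t 13.2 tcp [0.4068 0.2944 0.1298] yaw -0.0014 F [-0.8  0.5  0. ] w 87.1 g 0.0
```

View pics/b1.png

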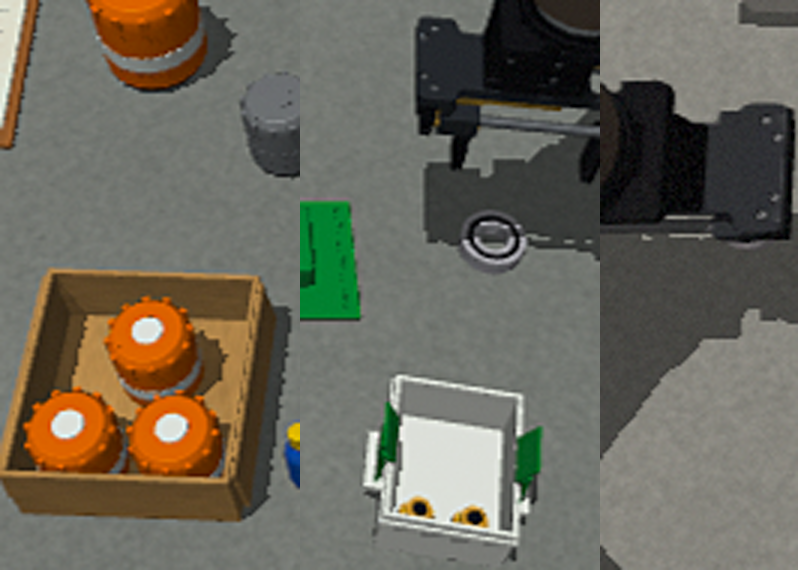

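The filter stands upright on the carton floor (left panel, (150,340)), and the gripper is over the bearing (middle panel, (493,240)).

```bash
python3 -m jog '[[0,0,-0.9,0],[0,0,-0.9,0],[0,0,-0.9,0],[0,0,-0.9,0],[0,0,-0.8,0],[0,0,-0.6,0],[0,0,-0.3,0],[0,0,-0.08,0],[0,0,0,0]]'; python3 -m jog '[[0,0,0,0],[0,0,0,0],[0,0,0,0],[0,0,0,0],[0,0,0,0],[0,0,0,0],[0,0,0,0]]' 1; python3 st.py
```

```text
clock: 14.42
tcp_pos: [0.4072, 0.2946, 0.0227]
eef_rot: [0.001, 1.0, 0.0, 0.0]
wrist_force: [-0.7, -0.5, 0.5]
gripper_width: 0.996
grip_force: 0.0
clock: 15.3
tcp_pos: [0.407, 0.2944, 0.0224]
eef_rot: [0.001, 1.0, 0.0, 0.0]
wrist_force: [0.2, -0.2, 0.9]
gripper_width: 0.591
grip_force: 30.0
t 15.3 tcp [0.407  0.2944 0.0224] yaw -0.0017 F [ 0.2 -0.2  0.9] w 51.4 g 30.0
```

```bash
python3 -m jog '[[0,0,0.5,0],[0,0,1,0],[0,0,1,0],[0,0,1,0],[0,0,1,0],[0,0,1,0]]'; python3 -m jog '[[0.643,-0.96,0,0],[0.643,-0.96,0,0],[0.643,-0.96,0,0],[0.643,-0.96,0,0],[0.643,-0.96,0,0],[0.643,-0.96,0,0],[0.643,-0.96,0,0],[0.643,-0.96,0,0],[0.643,-0.96,0,0],[0.643,-0.96,0,0],[0.643,-0.96,0,0],[0.643,-0.96,0,0],[0.643,-0.96,0,0],[0.643,-0.96,0,0],[0.643,-0.96,0,-0.2],[0,0,0,0],[0,0,-0.9,0],[0,0,-0.9,0],[0,0,0,0]]'; python3 st.py
python3 - <<'E'
from h import *
a=snap("scene")
cv2.imwrite("pics/b2.png",crop(a,230,150,150,190,3))
E
```

```text
clock: 16.05
tcp_pos: [0.4068, 0.294, 0.1334]
eef_rot: [0.001, 1.0, 0.0, -0.0]
wrist_force: [0.8, 0.1, -2.2]
gripper_width: 0.58
grip_force: 30.0
clock: 18.42
tcp_pos: [0.5982, 0.0066, 0.0951]
eef_rot: [0.009, 1.0, -0.0, -0.002]
wrist_force: [0.2, 0.0, -0.9]
gripper_width: 0.587
grip_force: 30.0
t 18.43 tcp [0.5982 0.0066 0.0951] yaw -0.0175 F [ 0.2  0.  -0.9] w 51.0 g 30.0
```

View pics/b2.png

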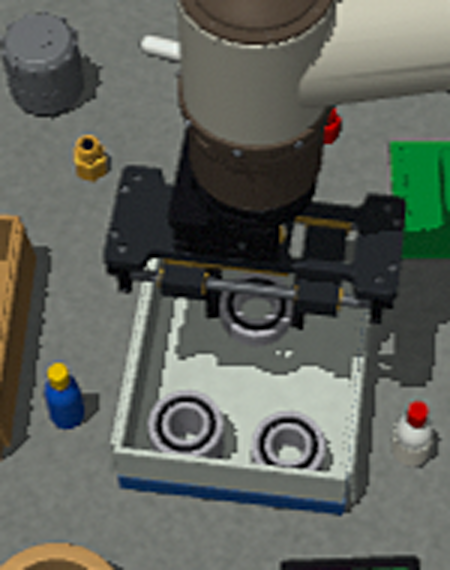

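The bearing (255,310) hangs centred over the free part of the white carton, so I lower it.

```bash
python3 -m jog '[[0,0,-0.9,0],[0,0,-0.9,0],[0,0,-0.8,0],[0,0,-0.4,0],[0,0,-0.2,0],[0,0,-0.1,0],[0,0,-0.1,0],[0,0,0,0]]'; python3 st.py
```

```text
clock: 19.48
tcp_pos: [0.6, 0.0063, 0.0285]
eef_rot: [0.009, 1.0, 0.0, 0.0]
wrist_force: [-0.3, 0.0, -2.8]
gripper_width: 0.589
grip_force: 30.0
t 19.48 tcp [0.6    0.0063 0.0285] yaw -0.0178 F [-0.3  0.  -2.8] w 51.3 g 30.0
```

```bash
python3 -m jog '[[0,0,-0.1,0],[0,0,0,0],[0,0,0,0]]'; python3 st.py
```

```text
clock: 19.85
tcp_pos: [0.6, 0.0063, 0.0264]
eef_rot: [0.009, 1.0, -0.0, 0.0]
wrist_force: [0.4, -0.4, -0.7]
gripper_width: 0.591
grip_force: 30.0
t 19.85 tcp [0.6    0.0063 0.0264] yaw -0.0177 F [ 0.4 -0.4 -0.7] w 51.4 g 30.0
```

```bash
python3 -m jog '[[0,0,0,0],[0,0,0,0],[0,0,0,0],[0,0,0.5,0],[0,0,1,0],[0,0,1,0],[0,0,1,0],[0,0,1,0]]' -1; python3 st.py
python3 - <<'E'
from h import *
T=load("top0.npz");S=load("scene0.npz")
cv2.imwrite("pics/h1.png",np.vstack([np.hstack([crop(T,314,191,24,24,12),crop(T,385,191,24,24,12)]),np.hstack([crop(S,312,196,24,24,12),crop(S,248,190,24,24,12)])]))
E
```

```text
clock: 20.85
tcp_pos: [0.6, 0.0063, 0.1179]
eef_rot: [0.009, 1.0, 0.0, 0.0]
wrist_force: [-0.3, -0.3, -0.3]
gripper_width: 1.001
grip_force: 0.0
t 20.85 tcp [0.6    0.0063 0.1179] yaw -0.0178 F [-0.3 -0.3 -0.3] w 87.1 g 0.0
```

View pics/h1.png

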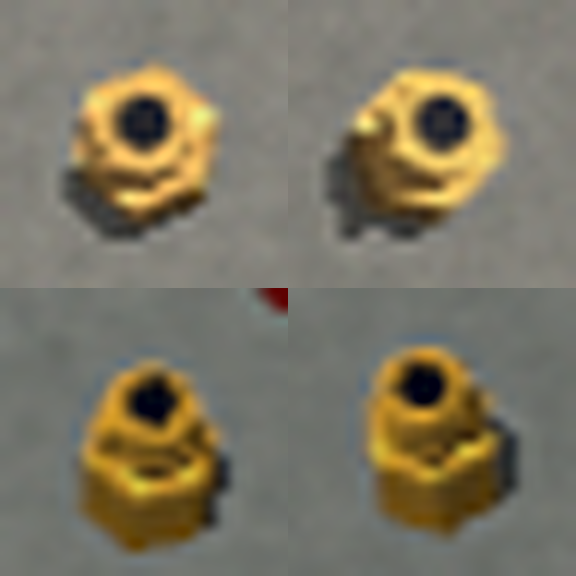

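Top row: the reducer near y=0.01 has vertices almost along x (yaw about -0.14), and the one near y=-0.144 has yaw about +0.33. I take the first.

```bash
python3 -m jog '[[-1,0.02,0,-0.2],[-1,0.02,0,-0.2],[-1,0.02,0,-0.2],[-1,0.02,0,-0.2],[-1,0.02,0,-0.2],[-1,0.02,0,-0.2],[-1,0.02,0,-0.2],[-0.97,0.04,0,-0.1],[0,0,-0.4,0],[0,0,-0.8,0],[0,0,-0.8,0],[0,0,-0.5,0],[0,0,0,0]]' -0.03; python3 st.py
python3 - <<'E'
from h import *
a=snap("scene");b=snap("top")
cv2.imwrite("pics/r1.png",np.hstack([crop(a,285,160,80,80,5),crop(b,286,160,80,80,5)]))
E
```

```text
clock: 22.48
tcp_pos: [0.4406, 0.0098, 0.0658]
eef_rot: [0.069, 0.998, -0.0, -0.001]
wrist_force: [0.7, -0.2, -0.2]
gripper_width: 0.512
grip_force: 0.0
t 22.48 tcp [0.4406 0.0098 0.0658] yaw -0.1378 F [ 0.7 -0.2 -0.2] w 44.5 g 0.0
```

View pics/r1.png

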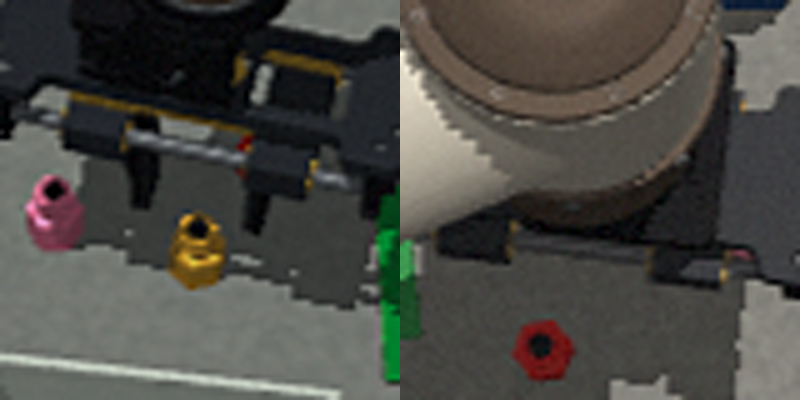

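The reducer (198,250) sits centred between the fingertips (145 and 255), so I descend and grip.

```bash
python3 -m jog '[[0,0,-0.6,0],[0,0,-0.6,0],[0,0,-0.4,0],[0,0,-0.23,0],[0,0,0,0]]'; python3 -m jog '[[0,0,0,0],[0,0,0,0],[0,0,0,0],[0,0,0,0],[0,0,0,0],[0,0,0,0]]' 1; python3 st.py
```

```text
clock: 23.2
tcp_pos: [0.4403, 0.0098, 0.0293]
eef_rot: [0.069, 0.998, -0.0, -0.0]
wrist_force: [0.5, 0.7, 0.6]
gripper_width: 0.516
grip_force: 0.0
clock: 23.95
tcp_pos: [0.4407, 0.01, 0.03]
eef_rot: [0.069, 0.998, 0.0, 0.0]
wrist_force: [-0.8, -0.4, 3.7]
gripper_width: 0.271
grip_force: 30.0
t 23.95 tcp [0.4407 0.01   0.03  ] yaw -0.1376 F [-0.8 -0.4  3.7] w 23.6 g 30.0
```

```bash
python3 -m jog '[[0,0,0.5,0],[0,0,1,0],[0,0,1,0],[0,0,1,0],[0,0,1,0],[0,0,1,0]]'; python3 -m jog '[[0.7,0.935,0,0.085],[0.7,0.935,0,0.085],[0.7,0.935,0,0.085],[0.7,0.935,0,0.085],[0.7,0.935,0,0.085],[0.7,0.935,0,0.085],[0.7,0.935,0,0.085],[0.7,0.935,0,0.085],[0.7,0.935,0,0.085],[0.7,0.935,0,0.085],[0.7,0.935,0,0.085],[0.7,0.935,0,0.085],[0.7,0.935,0,0.085],[0,0,-0.6,0],[0,0,-0.4,0],[0,0,0,0]]'; python3 st.py
python3 - <<'E'
from h import *
a=snap("scene");b=snap("top")
cv2.imwrite("pics/r2.png",np.hstack([crop(a,390,240,80,80,5),crop(b,175,85,80,80,5)]))
E
```

```text
clock: 24.7
tcp_pos: [0.4401, 0.0098, 0.1407]
eef_rot: [0.069, 0.998, 0.0, -0.0]
wrist_force: [0.7, -0.3, -0.3]
gripper_width: 0.266
grip_force: 30.0
clock: 26.7
tcp_pos: [0.6214, 0.2523, 0.1179]
eef_rot: [0.025, 1.0, -0.001, -0.002]
wrist_force: [1.0, -0.1, -0.2]
gripper_width: 0.268
grip_force: 30.0
t 26.7 tcp [0.6214 0.2523 0.1179] yaw -0.0497 F [ 1.  -0.1 -0.2] w 23.3 g 30.0
```

View pics/r2.png

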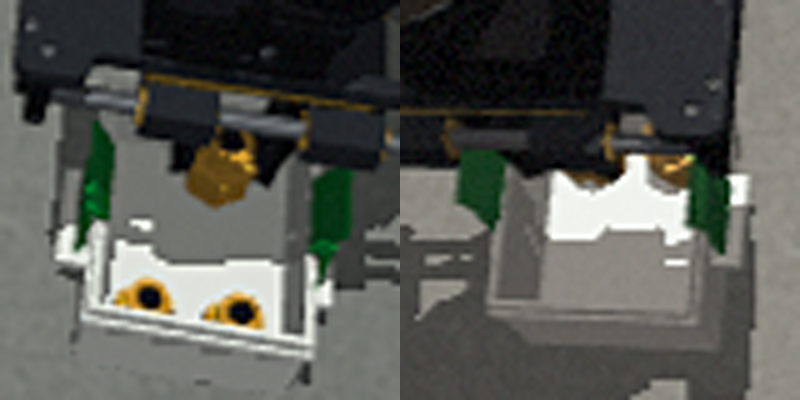

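The reducer hangs centred between the clips ((220,175) in the left panel), with the stored ones at (150,298) and (238,312). I lower it.

```bash
python3 -m jog '[[0,0,-0.8,0],[0,0,-0.8,0],[0,0,-0.8,0],[0,0,-0.6,0],[0,0,-0.5,0],[0,0,-0.3,0],[0,0,-0.25,0],[0,0,0,0]]'; python3 st.py
```

```text
clock: 27.8
tcp_pos: [0.6225, 0.253, 0.0386]
eef_rot: [0.025, 1.0, -0.0, -0.0]
wrist_force: [0.1, -0.0, -0.4]
gripper_width: 0.265
grip_force: 30.0
t 27.8 tcp [0.6225 0.253  0.0386] yaw -0.0494 F [ 0.1 -0.  -0.4] w 23.0 g 30.0
```

```bash
python3 -m jog '[[0,0,-0.1,0],[0,0,0,0]]'; python3 -m jog '[[0,0,0,0],[0,0,0,0],[0,0,0,0],[0,0,0.3,0],[0,0,0.8,0],[0,0,1,0],[0,0,1,0],[0,0,1,0],[0,0,1,0]]' 0.15; python3 st.py
python3 -m jog '[[-0.46,-0.99,0,0.24],[-0.46,-0.99,0,0.24],[-0.46,-0.99,0,0.24],[-0.46,-0.99,0,0.24],[-0.46,-0.99,0,0.24],[-0.46,-0.99,0,0.24],[-0.46,-0.99,0,0.24],[-0.46,-0.99,0,0.24],[-0.46,-0.99,0,0.24],[-0.46,-0.99,0,0.24],[-0.46,-0.99,0,0.24],[-0.46,-0.99,0,0.24],[-0.46,-0.99,0,0.24],[-0.46,-0.99,0,0.24],[-0.46,-0.99,0,0.24],[-0.46,-0.99,0,0.24],[-0.46,-0.99,0,0.24],[-0.46,-0.99,0,0.24],[-0.46,-0.99,0,0.24],[-0.46,-0.99,0,0.24]]' -0.03
python3 -m jog '[[0,0,-1,0],[0,0,-1,0],[0,0,-0.5,0],[0,0,0,0]]';python3 st.py
python3 - <<'E'
from h import *
a=snap("scene")
cv2.imwrite("pics/r3.png",np.hstack([crop(a,220,150,80,80,5),crop(a,390,240,80,80,5)]))
E
```

```text
clock: 28.05
tcp_pos: [0.6226, 0.253, 0.0369]
eef_rot: [0.025, 1.0, 0.0, 0.0]
wrist_force: [0.8, -0.0, -1.1]
gripper_width: 0.265
grip_force: 30.0
clock: 29.18
tcp_pos: [0.6228, 0.2531, 0.141]
eef_rot: [0.025, 1.0, 0.0, 0.001]
wrist_force: [-0.6, -1.1, 0.0]
gripper_width: 0.427
grip_force: 0.0
t 29.18 tcp [0.6228 0.2531 0.141 ] yaw -0.0493 F [-0.6 -1.1  0. ] w 37.1 g 0.0
clock: 31.68
tcp_pos: [0.4387, -0.1436, 0.1402]
eef_rot: [-0.167, 0.986, -0.0, 0.001]
wrist_force: [0.5, 0.0, -0.6]
gripper_width: 0.514
grip_force: 0.0
clock: 32.17
tcp_pos: [0.4386, -0.143, 0.0889]
eef_rot: [-0.167, 0.986, -0.0, -0.0]
wrist_force: [0.7, 0.7, 0.4]
gripper_width: 0.521
grip_force: 0.0
t 32.17 tcp [ 0.4386 -0.143   0.0889] yaw 0.3348 F [0.7 0.7 0.4] w 45.3 g 0.0
```

View pics/r3.png

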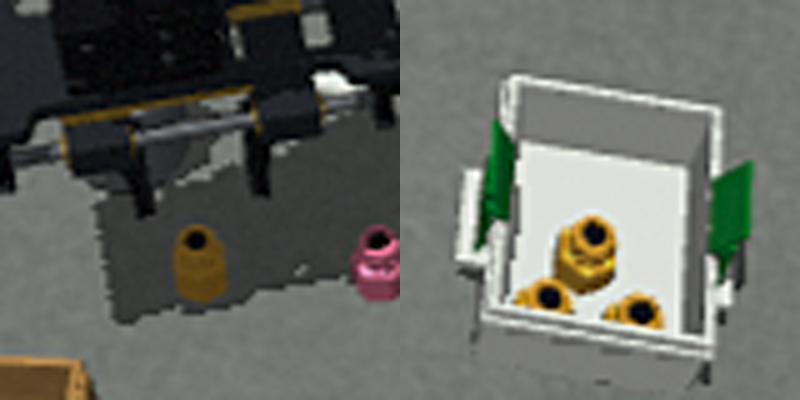

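The first reducer stands in the tub ((585,250)), and the second (200,265) is centred between the fingertips.

```bash
python3 -m jog '[[0,0,-0.8,0],[0,0,-0.8,0],[0,0,-0.8,0],[0,0,-0.4,0],[0,0,-0.2,0],[0,0,0,0]]'; python3 -m jog '[[0,0,0,0],[0,0,0,0],[0,0,0,0],[0,0,0,0],[0,0,0,0],[0,0,0,0]]' 1; python3 st.py
```

```text
clock: 32.98
tcp_pos: [0.4388, -0.143, 0.029]
eef_rot: [-0.167, 0.986, -0.0, 0.0]
wrist_force: [-0.4, 0.0, -0.2]
gripper_width: 0.517
grip_force: 0.0
clock: 33.72
tcp_pos: [0.4388, -0.143, 0.029]
eef_rot: [-0.167, 0.986, -0.0, 0.0]
wrist_force: [-0.3, -0.3, 3.6]
gripper_width: 0.273
grip_force: 30.0
t 33.73 tcp [ 0.4388 -0.143   0.029 ] yaw 0.3348 F [-0.3 -0.3  3.6] w 23.8 g 30.0
```

```bash
python3 -m jog '[[0,0,0.5,0],[0,0,1,0],[0,0,1,0],[0,0,1,0],[0,0,1,0],[0,0,1,0]]'; python3 -m jog '[[0.375,0.994,0,-0.24],[0.375,0.994,0,-0.24],[0.375,0.994,0,-0.24],[0.375,0.994,0,-0.24],[0.375,0.994,0,-0.24],[0.375,0.994,0,-0.24],[0.375,0.994,0,-0.24],[0.375,0.994,0,-0.24],[0.375,0.994,0,-0.24],[0.375,0.994,0,-0.24],[0.375,0.994,0,-0.24],[0.375,0.994,0,-0.24],[0.375,0.994,0,-0.24],[0.375,0.994,0,-0.24],[0.375,0.994,0,-0.24],[0.375,0.994,0,-0.24],[0.375,0.994,0,-0.24],[0.375,0.994,0,-0.24],[0.375,0.994,0,-0.24],[0.375,0.994,0,-0.24]]'; python3 -m jog '[[0,0,0,0],[0,0,-1,0],[0,0,-1,0],[0,0,-1,0],[0,0,-0.8,0],[0,0,-0.6,0],[0,0,-0.5,0],[0,0,-0.2,0],[0,0,0,0]]'; python3 st.py
```

```text
clock: 34.48
tcp_pos: [0.4379, -0.1429, 0.1395]
eef_rot: [-0.166, 0.986, 0.0, -0.0]
wrist_force: [0.2, -1.2, -0.8]
gripper_width: 0.273
grip_force: 30.0
clock: 36.98
tcp_pos: [0.5881, 0.255, 0.1386]
eef_rot: [0.025, 1.0, -0.0, -0.001]
wrist_force: [-0.0, -0.0, -0.0]
gripper_width: 0.268
grip_force: 30.0
clock: 38.1
tcp_pos: [0.5886, 0.2547, 0.0367]
eef_rot: [0.025, 1.0, -0.0, 0.0]
wrist_force: [0.3, 0.0, -0.9]
gripper_width: 0.271
grip_force: 30.0
t 38.1 tcp [0.5886 0.2547 0.0367] yaw -0.0493 F [ 0.3  0.  -0.9] w 23.6 g 30.0
```

```bash
python3 -m jog '[[0,0,0,0],[0,0,0,0],[0,0,0,0],[0,0,0.3,0],[0,0,0.8,0],[0,0,1,0],[0,0,1,0],[0,0,1,0],[0,0,1,0]]' 0.15; python3 -m jog '[[-0.93,-0.7,0,0.2625],[-0.93,-0.7,0,0.2625],[-0.93,-0.7,0,0.2625],[-0.93,-0.7,0,0.2625],[-0.93,-0.7,0,0.2625],[-0.93,-0.7,0,0.2625],[-0.93,-0.7,0,0.2625],[-0.93,-0.75,0,0.2625],[0,0,-1,0],[0,0,-1,0],[0,0,-0.5,0],[0,0,0,0]]' 0.05; python3 st.py
python3 - <<'E'
from h import *
a=snap("scene");np.savez("scene1.npz",**a)
cv2.imwrite("pics/l1.png",np.hstack([crop(a,340,150,80,80,5),crop(a,390,240,80,80,5)]))
E
```

```text
clock: 39.22
tcp_pos: [0.5888, 0.2547, 0.141]
eef_rot: [0.025, 1.0, 0.0, 0.001]
wrist_force: [0.8, 0.9, 0.3]
gripper_width: 0.426
grip_force: 0.0
clock: 40.72
tcp_pos: [0.4398, 0.1416, 0.0889]
eef_rot: [-0.059, 0.998, -0.0, -0.0]
wrist_force: [-0.6, -0.3, 0.0]
gripper_width: 0.479
grip_force: 0.0
t 40.73 tcp [0.4398 0.1416 0.0889] yaw 0.1188 F [-0.6 -0.3  0. ] w 41.6 g 0.0
```

View pics/l1.png

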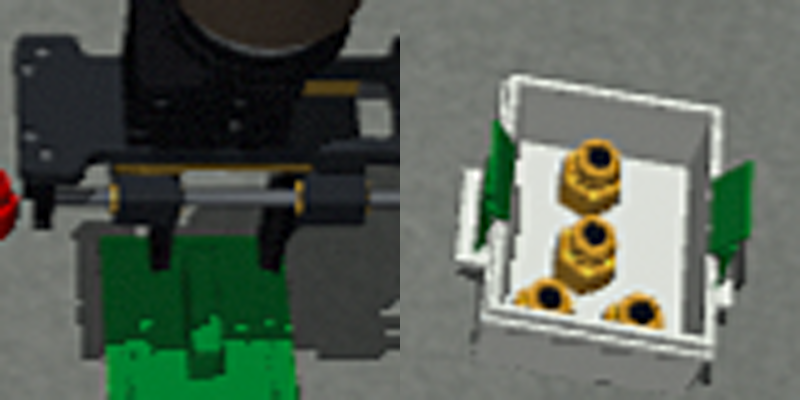

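Both reducers stand in the tub ((590,175) and (585,250)), and the fingers straddle the lid's rib (160–270 around 205).

```bash
python3 -m jog '[[0,0,-0.8,0],[0,0,-0.8,0],[0,0,-0.7,0],[0,0,-0.4,0],[0,0,-0.2,0],[0,0,0,0]]'; python3 -m jog '[[0,0,0,0],[0,0,0,0],[0,0,0,0],[0,0,0,0],[0,0,0,0],[0,0,0,0]]' 1; python3 st.py
```

```text
clock: 41.52
tcp_pos: [0.4399, 0.1418, 0.031]
eef_rot: [-0.059, 0.998, 0.0, 0.0]
wrist_force: [0.4, 0.1, 0.0]
gripper_width: 0.475
grip_force: 0.0
clock: 42.28
tcp_pos: [0.4398, 0.1417, 0.0309]
eef_rot: [-0.059, 0.998, 0.0, 0.0]
wrist_force: [-0.8, -0.7, 2.3]
gripper_width: 0.16
grip_force: 30.0
t 42.27 tcp [0.4398 0.1417 0.0309] yaw 0.1187 F [-0.8 -0.7  2.3] w 13.9 g 30.0
```

```bash
python3 -m jog '[[0,0,0.5,0],[0,0,1,0],[0,0,1,0],[0,0,1,0],[0,0,1,0],[0,0,0.5,0]]'; python3 -m jog '[[0.905,0.556,0,-0.21],[0.905,0.556,0,-0.21],[0.905,0.556,0,-0.21],[0.905,0.556,0,-0.21],[0.905,0.556,0,-0.21],[0.905,0.556,0,-0.21],[0.905,0.556,0,-0.21],[0.905,0.556,0,-0.21],[0.905,0.556,0,-0.21],[0.905,0.556,0,-0.21],[0,0,0,0],[0,0,0,0]]';python3 st.py
python3 - <<'E'
from h import *
a=snap("scene");np.savez("scene2.npz",**a);b=snap("top");np.savez("top2.npz",**b)
o=np.hstack([crop(load("scene1.npz"),395,245,75,80,5),crop(a,395,225,75,80,5)])
cv2.imwrite("pics/l2.png",o)
E
```

```text
clock: 43.02
tcp_pos: [0.44, 0.1419, 0.1321]
eef_rot: [-0.059, 0.998, 0.001, 0.001]
wrist_force: [0.9, -1.0, -0.0]
gripper_width: 0.158
grip_force: 30.0
clock: 44.52
tcp_pos: [0.6198, 0.2523, 0.1301]
eef_rot: [0.025, 1.0, -0.0, -0.001]
wrist_force: [-0.0, 0.2, -0.5]
gripper_width: 0.16
grip_force: 30.0
t 44.52 tcp [0.6198 0.2523 0.1301] yaw -0.0494 F [-0.   0.2 -0.5] w 14.0 g 30.0
```

View pics/l2.png

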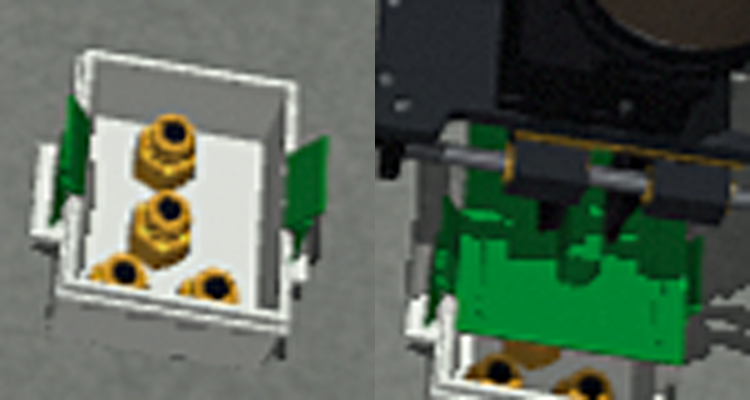

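```bash
python3 - <<'E'
from h import *
A=load("scene1.npz");B=load("scene2.npz")
g=cv2.cvtColor(np.ascontiguousarray(A["pixels"]),cv2.COLOR_RGB2GRAY).astype(int)
for u in(412,420,430,440,448): print("far",u,298,g[298:318,u])
for u in(418,430,440,450): print("near",u,252,g[252:268,u])
for v in(255+4,262,270,300,304,308): print("row",v,"L",400,g[v,400:418],"R 446",g[v,446:464])
H=hsv(B);m=((H[:,:,0]>50)&(H[:,:,0]<75)&(H[:,:,1]>130))
for u in range(412,457,4):
    r=np.where(m[:,u])[0];print("lid",u,r.max(),H[r.max()-3:r.max()+2,u,2])
for v in(280,284,288,290,292): c=np.where(m[v])[0];print("lidrow",v,c.min(),c.max())
E
```

```text
far 412 298 [209 210 151 235 155 117 232 133  89 120 121 122 122 122 122 123 118 117
 118 115]
far 420 298 [ 13  14   8  28 219 208 118 203 158 105 101 121 121 121 122 122 123 115
 117 116]
far 430 298 [228 229 226 231 178 126 231 157 105 233 134 100 102 122 122 122 123 124
  82 117]
far 440 298 [229 181 141  79  30  31 133 180 240 130 136 201 131 119 123 121 122 122
 121 123]
far 448 298 [ 92  92  92  94  93  91  93  88  87 239 159 107 202 125 117 124 127 116
  88 103]
near 418 252 [116 120 116 115 240 157 118 121 121 122 121 123 122 122 121 118]
near 430 252 [122 122 119 118 112 137 233 135 116 120 124 121 122 122 122 125]
near 440 252 [123 123 120 117 120 121 114 203 209 130 117 122 121 123 122 121]
near 450 252 [116 115 117 122 118 111 113 112 114 243 144 117 120 123 118 106]
row 259 L 400 [116 116 120 121 118 120 121 120 118 108 185 135 215 164 112 120 121 123] R 446 [107 106 109 114 112 112 111 114 114 110 110 111 114 116 112 116 115 117]
row 262 L 400 [117 120 119 119 116 114 117 117 120 100 218 210 201 131 108 121 122 123] R 446 [130 130 134 138 144 150 189 234 163 114 116 11
[... 501 characters left out ...]
 117 119 116 115 117 116 117]
row 308 L 400 [118 121 117 114  86 103 121 122 122 122 121 121 121 122 122 122 122 123] R 446 [129 152 159 197 207 235 202 134 113 117 116 115 118 119 114 115 114 116]
lid 412 290 [128 130 129 142  76]
lid 416 291 [116 131 133 131  97]
lid 420 292 [132 133 140  79  97]
lid 424 292 [132 132 134 146  74]
lid 428 293 [131 134 135 119 109]
lid 432 294 [132 134 144  78 113]
lid 436 294 [132 131 133 133  94]
lid 440 295 [130 133 138 102 122]
lid 444 295 [133 132 133 141  93]
lid 448 296 [130 131 137 128  67]
lid 452 297 [130 132 137  93 124]
lid 456 297 [109 106  98  86 112]
lidrow 280 406 459
lidrow 284 406 459
lidrow 288 406 457
lidrow 290 411 456
lidrow 292 419 456
```

```bash
python3 - <<'E'
from h import *
S=load("scene1.npz")
def show(n,L,z): print(n,[cast(S,u,v,z)[:2].round(4).tolist() for u,v in L])
show("tub far line",[(412,304.8),(420,306.1),(430,307.8),(440,309.5),(448,310.8)],.056)
show("tub near line",[(418,255.6),(430,257.5),(440,258.8),(450,260.6)],.056)
show("tub R",[(454.2,262),(453.7,270),(452.3,308)],.056)
show("tub L",[(409.6,262),(405.8,303)],.056)
show("lid far line z.104",[(412,290.5),(424,292.6),(436,294.6),(452,297.2)],.104)
show("lid R,L",[(456.6,295),(411.2,288)],.106)
# predicted lid far corners if centre at tcp
c,s=np.cos(-.0494),np.sin(-.0494)
for x,y in((55,45),(55,-45),(55,0)): print("pred",.6198+(c*x-s*y)/1000,.2523+(s*x+c*y)/1000)
E
```

```text
tub far line [[0.6786, 0.2181], [0.6795, 0.2344], [0.6808, 0.2547], [0.682, 0.2749], [0.6829, 0.291]]
tub near line [[0.5629, 0.2293], [0.5644, 0.2551], [0.565, 0.2766], [0.5668, 0.298]]
tub R [[0.5691, 0.3069], [0.5885, 0.3052], [0.6758, 0.2998]]
tub L [[0.5807, 0.2114], [0.6762, 0.2054]]
lid far line z.104 [[0.6698, 0.2106], [0.6715, 0.2342], [0.6729, 0.2577], [0.6747, 0.2888]]
lid R,L [[0.6699, 0.2975], [0.6656, 0.2086]]
pred 0.6769549997035195 0.29452920800690796
pred 0.6725108077896462 0.20463900187613604
pred 0.6747329037465828 0.24958410494152197
```

Analysis: tub rim centre minus lid centre, in the same view, is about +1.8 mm in x and +2.3 mm in y, with the yaws parallel. I correct this and descend to the clips.

```bash
python3 -m jog '[[0.09,0.11,-0.5,0],[0,0,-0.5,0],[0,0,-0.3,0],[0,0,-0.2,0],[0,0,0,0]]';python3 st.py; python3 -m jog '[[0,0,-0.1,0],[0,0,-0.1,0],[0,0,-0.1,0],[0,0,0,0]]';python3 st.py
```

```text
clock: 45.25
tcp_pos: [0.6224, 0.2549, 0.1003]
eef_rot: [0.025, 1.0, -0.0, -0.0]
wrist_force: [0.8, 0.9, -0.9]
gripper_width: 0.154
grip_force: 30.0
t 45.25 tcp [0.6224 0.2549 0.1003] yaw -0.0495 F [ 0.8  0.9 -0.9] w 13.4 g 30.0
clock: 45.75
tcp_pos: [0.6228, 0.2551, 0.095]
eef_rot: [0.025, 1.0, 0.0, 0.0]
wrist_force: [0.8, 0.3, -0.4]
gripper_width: 0.156
grip_force: 30.0
t 45.75 tcp [0.6228 0.2551 0.095 ] yaw -0.0493 F [ 0.8  0.3 -0.4] w 13.6 g 30.0
```

```bash
python3 -m jog '[[-0.05,0,-0.1,0],[0,0,-0.1,0],[0,0,0,0]]';python3 st.py; python3 -m jog '[[0,0,-0.1,0],[0,0,-0.1,0],[0,0,0,0]]';python3 st.py
```

```text
clock: 46.12
tcp_pos: [0.6219, 0.2552, 0.0912]
eef_rot: [0.025, 1.0, 0.0, 0.001]
wrist_force: [0.2, -0.6, 2.8]
gripper_width: 0.154
grip_force: 30.0
t 46.12 tcp [0.6219 0.2552 0.0912] yaw -0.0492 F [ 0.2 -0.6  2.8] w 13.4 g 30.0
clock: 46.5
tcp_pos: [0.6216, 0.255, 0.0864]
eef_rot: [0.025, 1.0, 0.0, -0.0]
wrist_force: [1.8, 1.5, 1.6]
gripper_width: 0.163
grip_force: 30.0
t 46.5 tcp [0.6216 0.255  0.0864] yaw -0.0495 F [1.8 1.5 1.6] w 14.2 g 30.0
```

```bash
python3 -m jog '[[0,0,-0.1,0],[0,0,-0.1,0],[0,0,0,0]]';python3 st.py; python3 -m jog '[[0,0,-0.1,0],[0,0,0,0]]';python3 st.py
```

```text
clock: 46.88
tcp_pos: [0.6209, 0.2547, 0.082]
eef_rot: [0.025, 1.0, -0.0, -0.001]
wrist_force: [-0.8, 0.6, 0.8]
gripper_width: 0.159
grip_force: 30.0
t 46.88 tcp [0.6209 0.2547 0.082 ] yaw -0.0494 F [-0.8  0.6  0.8] w 13.8 g 30.0
clock: 47.12
tcp_pos: [0.621, 0.2548, 0.082]
eef_rot: [0.025, 1.0, -0.0, -0.0]
wrist_force: [-4.4, 0.1, 7.2]
gripper_width: 0.158
grip_force: 30.0
t 47.12 tcp [0.621  0.2548 0.082 ] yaw -0.0491 F [-4.4  0.1  7.2] w 13.8 g 30.0
```

```bash
python3 -m jog '[[0,0,-0.1,0],[0,0,-0.1,0],[0,0,0,0]]';python3 st.py
```

```text
clock: 47.5
tcp_pos: [0.621, 0.2548, 0.0819]
eef_rot: [0.024, 1.0, -0.001, 0.0]
wrist_force: [-10.3, -2.0, 22.5]
gripper_width: 0.159
grip_force: 30.0
t 47.5 tcp [0.621  0.2548 0.0819] yaw -0.048 F [-10.3  -2.   22.5] w 13.8 g 30.0
```

```bash
python3 -m jog '[[0,0,0.2,0],[0,0,0.1,0],[0,0,0,0]]';python3 st.py; python3 -m jog '[[0,0,0,0],[0,0,0,0],[0,0,0,0],[0,0,0.3,0],[0,0,1,0],[0,0,1,0],[0,0,1,0],[0,0,1,0],[0,0,0.5,0],[-1,-0.5,0,0],[-1,-0.5,0,0],[-1,-0.5,0,0],[-1,-0.5,0,0],[-1,-0.5,0,0],[-1,-0.5,0,0],[-1,-0.5,0,0],[-1,-0.5,0,0],[-1,-0.5,0,0],[0,0,0,0]]' 0.3;python3 st.py
python3 - <<'E'
from h import *
a=snap("scene");b=snap("top");np.savez("scene3.npz",**a)
cv2.imwrite("pics/end.png",np.vstack([np.hstack([crop(a,395,235,80,80,5),crop(b,175,85,80,80,5)]),cv2.resize(crop(a,140,200,320,130,2.5),(800,200))]))
S=a
H=hsv(a);m=((H[:,:,0]>50)&(H[:,:,0]<75)&(H[:,:,1]>130))
for u in(414,430,446): r=np.where(m[:,u])[0];print(u,r.min(),r.max(),cast(a,u,r.max()+.5,.056)[:2],cast(a,u,r.min()-.5,.06)[:2])
E
```

```text
clock: 47.88
tcp_pos: [0.6213, 0.2549, 0.082]
eef_rot: [0.025, 1.0, -0.0, -0.0]
wrist_force: [-0.1, -0.1, 0.6]
gripper_width: 0.154
grip_force: 30.0
t 47.88 tcp [0.6213 0.2549 0.082 ] yaw -0.0495 F [-0.1 -0.1  0.6] w 13.4 g 30.0
clock: 50.25
tcp_pos: [0.4404, 0.1643, 0.1789]
eef_rot: [0.025, 1.0, -0.0, -0.0]
wrist_force: [-0.4, 0.5, 0.3]
gripper_width: 0.349
grip_force: 0.0
t 50.25 tcp [0.4404 0.1643 0.1789] yaw -0.0492 F [-0.4  0.5  0.3] w 30.4 g 0.0
414 255 302 [0.67311119 0.22210809] [0.56344992 0.21999187]
430 258 304 [0.67357104 0.25469017] [0.56663384 0.25437379]
446 260 307 [0.67621624 0.28709002] [0.56735631 0.28857087]
```

View pics/end.png

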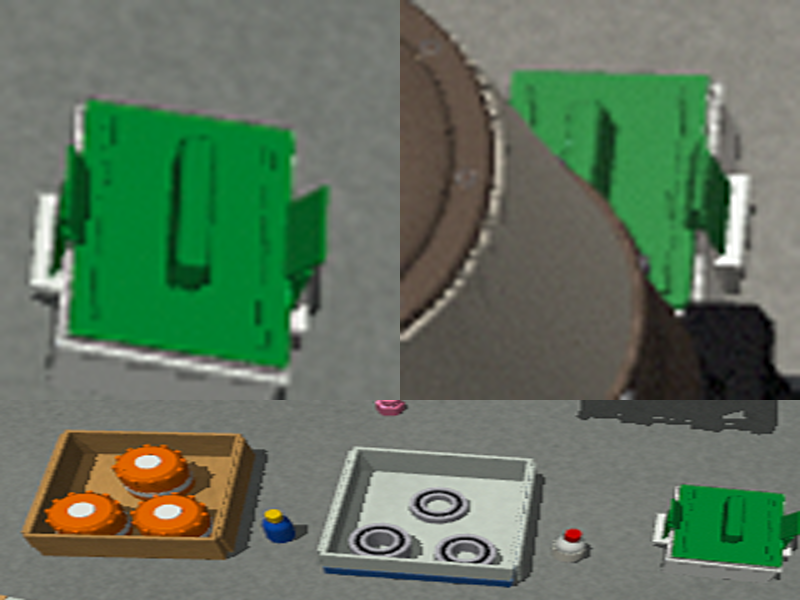

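The lid sits flush at home height with its far and near edges on the rim, both clips are at its sides, and the filter and bearing are in their cartons. I hand the job in.

```bash
python3 -c "
from cell import ctrl
print(ctrl.close_job())"
```

```text
the job is handed in; nothing more can be done
None
```

I handed the job in at about 50 s on the robot's clock: the filter stands in the filter carton, the bearing lies flat in the bearing carton, and both reducers are in the tub. The lid is pressed to a hard stop at its home height; I judged the clips caught from that height and the last picture, not from a pull test.

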